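# Gauge the depth of a cabinet plinth's foot socket

## Task

Take the depth gauge out of its stand and lower its rod into the bore of the steel foot insert in the cabinet plinth block until it bottoms out, without letting the sleeve slip on the rod before then. Then slowly and gently press the sleeve down the rod until it sits on the insert's rim to mark the depth, and leave the gauge standing there by itself, with the mark undisturbed. Do not push hard on the insert or the block, and leave the mug, the wrench and the levelling foot alone.

Things in the scene. Friction and masses are not known exactly. Their poses are not given: they have to be found in the camera images.
- gauge_grip (a point): The depth gauge: an upright steel rod (12 mm diameter, 113 mm long, foot bevelled 2 mm) through an aluminium sleeve (26 mm diameter, 44 mm high). This point, on the axis 30 mm above the sleeve's underside, is the place to grip; z points up along the rod. The sleeve is a stiff fit: it slides along the rod at about 8 N and stays where it is left. Total mass about 0.17 kg.
- gauge_under (a point): Centre of the flat underside of the gauge's sleeve, which has a flange there (34 mm diameter, 3 mm thick, thin rubber face) and comes to sit on the insert's rim; z upward along the rod. At the start 66 mm of rod stands out below the sleeve and 3 mm above it; the rod can be pushed up through the sleeve by 30 mm. Land it slowly, at about 5 mm/s: over 30 N on the insert is too hard.
- gauge_foot (a point): Centre of the rod's lower end, 66 mm below the sleeve's underside at the start.
- stand_mouth (a point): Centre of the upper rim of the gauge's stand: a fixed upright black tube, 75 mm high, 54 mm outside and 18 mm inside diameter. At the start the gauge hangs upright in it, the sleeve's flange on this rim.
- mug: White mug, 76 mm diameter, 90 mm high, bystander; origin at the centre of its underside.
- foot: Spare levelling foot, dark steel disc of 50 mm diameter with a stud 10 mm thick pointing up, 45 mm high in all, bystander; origin at the centre of its underside.
- wrench: Steel wrench 160 mm long lying flat, bystander; origin at the middle of its underside.
- block_top (a point): Point on the bore's axis, level with the flat top of the plinth block (fixed grey box, 80 mm in x, 140 mm in y, top 78 to 90 mm above the table; x, y along its sides; bore 30 mm along +y from its middle). A square steel insert, 34 mm wide, stands proud of the top by an unknown 2 to 22 mm; in it an upright blind bore, 13.5 mm diameter, mouth bevelled 2 mm, unknown depth 45 to 58 mm.
Mind the look-alikes: they are no part of the job. Of the things like the part that bears gauge_grip, leave any that is red; of the rest the larger one is meant. Leave any purple look-alike of the part that bears block_top alone.

How it is judged:
By the outcome, as a careful person would: the job done as asked, in the order asked, and still so for the second after the job is handed in, with the robot touching nothing.
It also fails if it takes over 58 s, if anything falls off the work surface, if the arm or the gripper's body presses on something with over 40 N, if the wrist force passes 120 N, or if a joint passes its speed limit or range.

## Robot

A 6-joint arm with a two-finger parallel gripper is mounted at the origin on the work surface. World frame = base frame: x ahead of the robot, y to its left, z up, the work surface at z = 0. Lengths are in mm, angles in rad, forces in N, time in s.
With the tool pointing down it reaches from about 325 to 900 mm from the base axis. Payload 6.1 kg.
Tool frame: the origin (TCP) lies midway between the tips of the shut fingers; the grasp point (between the pads) lies 19 mm behind it; z points along the fingers, y is the line along which they close (so a half turn about z gives the same grasp; the last joint's range is limited). The gripper opens to 85 mm and grips with 20 to 120 N. Pads are 22 mm wide; open, the fingers measure 114 mm over their backs; the gripper's body (76 mm by 85 mm) begins 54 mm behind the grasp point. The pads swing forward as they close: fully open they stand 13 mm farther back than shut.
Start: joints at [-1.404, 0.22, 1.526, -0, 1.395, -0.126], TCP at [180.389, -598.394, 231.3] pointing down, gripper open.
Joint ranges: [-2.98, 2.98], [-0.91, 2.08], [0.09, 2.57], [-1.24, 4.39], [0.2, 2.65], [-2.68, 2.68]. Speed limits (rad/s): [2.57, 2.57, 3.01, 3.14, 3.14, 3.14].

## Interface

Orientations are given as a unit quaternion [w, x, y, z].
In Python, from cell import bot gives the robot as it stands.
- The arm moves only by the tool servo_tool, never from a script. Its argument "commands" is a list that holds one entry, the list of rows, each a list of 5 numbers: the closure in counts, from 0 (fully open) to 255 (shut), then the shift along the world's x, y, z in mm, then the turn about the world's z in rad. A call has 1 to 20 rows; each row shifts and turns the commanded pose from where the row before left it; what a row does not reach is not made up. A row lasts 1/12 s, in which the tool goes at most 41.7 mm and 7.16 degrees, less where a joint would pass 70% of its speed; a pose out of reach is approached as far as the arm can. A call is refused whole if a number of a shift passes 41.7 or a number of a turn 0.125, either way. A call with a gripper value outside its range is refused whole. The fingers move at their own pace and stop on an object; the grip force is fixed at half the most. Time passes only in rows, so rows that do not move let the fingers close. It gives the time, the measured TCP pose, the force, the opening and the grip force at its end, in the units of the state.
- bot.observe(): the state, without advancing time (a new reading comes with each control period).
- bot.camera(name): name is "side" or "top"; returns a dict with "img" (384x512x3 uint8, red, green, blue), "depth" (384x512 float32, mm along the optical axis (not along the pixel's ray), 0 where there is no reading), "vertical_fov" (degrees; the focal length in pixels is half the picture's height over the tangent of half this angle, whatever the lens; pixels are square), "cx", "cy" (the principal point, pixels), "world_to_cam" (4x4, takes a point from world to camera coordinates). Camera axes: x right, y down, z forward; pixel columns grow to the right and rows downward; lengths in mm; the calibration is good to about 2 mm. A picture is of the moment at which its call begins.
- bot.close_job(): hands the job in; it is judged then, once.
Trained networks look in the newest picture that a camera, given by its name, has taken for a name from the list of things; names that differ only in an ending like _2 or _b are one class to them, and where a whole thing is asked for, a point or a joint stands for the part that bears it (a point fixed in the world has none). Each returns a list of dicts, best first, with "confidence" (0 to 1); they miss things now and then, are a little off and sometimes report something else, mostly with a low value. They report only what shows in the picture. A call takes as long as a camera call. They do not tell look-alikes from the thing itself.
- bot.silhouettes(camera, target): "mask" (384x512 bool, what is visible of it) and "rect" ([left, top, width, height] as shares, 0 to 1, of the picture: columns of its width, rows of its height, round what is visible of it).
- bot.tip_of(camera, target): "xy" ([column, row] as shares, 0 to 1, of the picture: columns of its width, rows of its height: a listed point, or the origin of a listed thing).
The state is a dict: "t": time; "joint_positions": joint angles; "joint_vel": joint speeds; "tau": joint torques, N m; "tool_pos": TCP position; "tcp_rot": TCP orientation; "ft_force": force on the tool from outside, world axes, zero at the start; "wrist_torque": the same for the moment, N m; "grip_width": opening from 0.0 (shut) to 1.0 (fully open); "grasp_force": force on a finger pad.
Only numpy, scipy, OpenCV 4.12 (cv2) and the standard library are available. Lean on these libraries where they do the work, as an engineer would, in place of code of your own. Each camera call takes 0.05 s, during which the arm holds its last target. There are 200 camera calls.

## Working session

There is one attempt and no reset: what is moved stays moved. The work goes in short steps, Python scripts to look and compute and a tool call to move; the robot and the scene stay as the last step left them, time stands still between calls to the robot, and variables do not carry over. Pictures are saved under pics/ and viewed, at most 10 in all, crops included, and the job is handed in when it is done.

Besides the shell and the picture viewer there is one more tool, called after ">>>" as name([rows], argument=value, ...), one row to a line, values as JSON. servo_tool: Moves the arm, as the interface text tells. Its arguments: {"type":"object","properties":{"commands":{"type":"array"}},"required":["commands"]}

```bash
mkdir -p pics
cat > h.py <<'E'
import numpy as np, cv2
from cell import bot
def f(c): return c["img"].shape[0]/2/np.tan(np.radians(c["vertical_fov"])/2)
def cloud(c):
    d=c["depth"]; v,u=np.mgrid[:384,:512]; F=f(c)
    P=np.stack([(u-c["cx"])/F*d,(v-c["cy"])/F*d,d,np.ones_like(d)],-1)
    W=P@np.linalg.inv(c["world_to_cam"]).T
    W=W[...,:3]; W[d<=0]=np.nan; return W
def ray(c,u,v,z):
    M=np.linalg.inv(c["world_to_cam"]);F=f(c)
    r=M[:3,:3]@np.array([(u-c["cx"])/F,(v-c["cy"])/F,1]);o=M[:3,3]
    return o+r*(z-o[2])/r[2]
def proj(c,p):
    q=c["world_to_cam"]@np.append(p,1);return f(c)*q[0]/q[2]+c["cx"],f(c)*q[1]/q[2]+c["cy"]
E
python3 - <<'E'
from h import *
o=bot.observe();print(o)
ims=[]
for n in("side","top"):
    c=bot.camera(n);W=cloud(c);np.savez(n,W=W,**{k:c[k] for k in c})
    print(n,c["vertical_fov"],c["cx"],c["cy"],np.linalg.inv(c["world_to_cam"])[:3,3].round())
    cv2.imwrite(f"pics/{n}0.png",cv2.resize(c["img"][...,::-1],(800,600)))
    for t in("gauge_grip","gauge_under","stand_mouth","block_top","mug","foot","wrench"):
        for r in bot.tip_of(n,t):
            u,v=r["xy"][0]*512,r["xy"][1]*384
            print(" tip",t,round(r["confidence"],2),round(u),round(v),W[min(383,int(v)),min(511,int(u))].round())
    for t in("gauge_grip","block_top","mug","foot","wrench"):
        for r in bot.silhouettes(n,t):
            m=r["mask"];w=W[m];
            if len(w): print(" sil",t,round(r["confidence"],2),m.sum(),np.nanpercentile(w,[5,50,95],axis=0).round().tolist(),"rgb",np.median(c["img"][m],axis=0))
E
```

```text
{'t': 0.0, 'joint_positions': array([-1.40409500e+00,  2.21221117e-01,  1.52764601e+00,  2.90149714e-05,
        1.39472541e+00, -1.26097495e-01]), 'joint_vel': array([-6.91320356e-04, -1.48665904e-06,  5.87282019e-04, -4.06416757e-05,
       -9.94105222e-04, -1.48566179e-03]), 'tau': array([ 1.24457227e-03, -4.96888661e+01, -3.89398277e+01, -6.25709959e-05,
        1.08817351e-02, -5.58987352e-06]), 'tool_pos': array([ 180.29765821, -597.77346116,  230.18389807]), 'tcp_rot': array([-1.00002457e-03,  9.89302610e-01,  1.45874414e-01, -6.02161856e-06]), 'ft_force': array([-0.6721843 , -0.30380401,  0.44359611]), 'wrist_torque': array([ 0.01643055, -0.01613174,  0.01433489]), 'grasp_force': 0.0, 'grip_width': 1.0011447436403207}
side 43.0916658879093 251.14746588725023 192.70036739246177 [ 304. 1130.  780.]
 tip gauge_grip 0.75 273 228 [478. 162. 110.]
 tip gauge_grip 0.64 308 239 [389. 184. 110.]
 tip gauge_grip 0.52 238 235 [565. 175.  82.]
 tip gauge_under 0.77 270 235 [487. 162.  88.]
 tip gauge_under 0.69 306 250 [391. 183.  76.]
 tip gauge_under 0.59 237 242 [566. 180.  68.]
 tip 
[... 2038 characters left out ...]
, 184.0, 115.0]] rgb [164.5  28.   25. ]
 sil gauge_grip 0.44 129 [[473.0, 139.0, 78.0], [485.0, 149.0, 118.0], [498.0, 162.0, 124.0]] rgb [168. 170. 173.]
 sil block_top 0.91 1816 [[445.0, -269.0, 45.0], [482.0, -200.0, 86.0], [519.0, -136.0, 93.0]] rgb [121. 119. 118.]
 sil block_top 0.57 2047 [[604.0, -329.0, 22.0], [640.0, -261.0, 90.0], [684.0, -198.0, 94.0]] rgb [114.  50. 136.]
 sil mug 0.56 1039 [[522.0, 356.0, 3.0], [556.0, 407.0, 43.0], [590.0, 443.0, 91.0]] rgb [88. 82. 76.]
 sil foot 0.75 216 [[721.0, 6.0, 7.0], [738.0, 23.0, 12.0], [760.0, 43.0, 40.0]] rgb [73. 68. 71.]
 sil wrench 0.77 495 [[454.0, -469.0, -2.0], [513.0, -421.0, 6.0], [574.0, -375.0, 11.0]] rgb [157. 150. 147.]
```

View pics/top0.png

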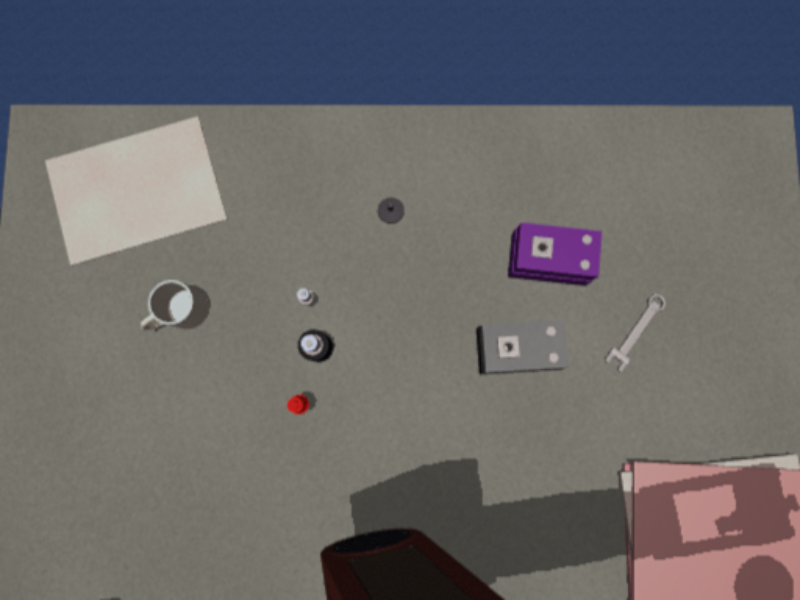

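View pics/side0.png

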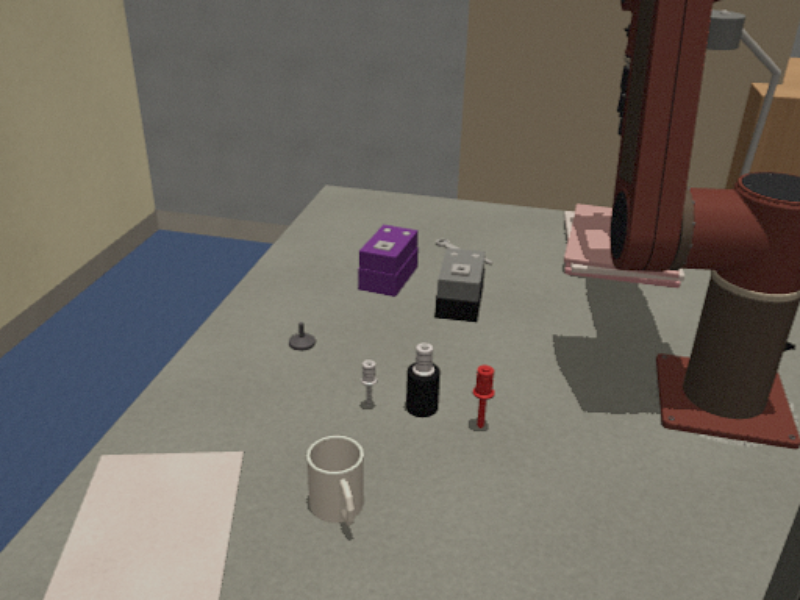

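The top view (800×600) shows the target gauge, silver in the black stand, at about (314,344). The look-alikes are the small silver gauge at (305,296) and the red one at (298,404). The grey block's insert is at (509,347) and the purple block is above it. The side view agrees. Next I refine the gauge and insert centres.

Run:
```python
from h import *
tiles=[]
for n in("side","top"):
    c=dict(np.load(n+".npz"));W=c["W"]
    near=(np.hypot(W[...,0]-483,W[...,1]-152)<35)
    for lo,hi,zz in((114,130,120),(80,130,98)):
        m=near&(W[...,2]>lo)&(W[...,2]<hi)
        v,u=np.nonzero(m);print(n,"gauge z>",lo,m.sum(),"uv",u.mean().round(1),v.mean().round(1),"ray@",zz,ray(c,u.mean(),v.mean(),zz).round(1),"med",np.median(W[m],0).round(1), "u rng",u.min(),u.max(),v.min(),v.max())
    blk=(abs(W[...,0]-482)<45)&(abs(W[...,1]+200)<80)&(W[...,2]>70)
    g=c["img"].mean(-1)
    top=blk&(W[...,2]>74)&(W[...,2]<120)
    v,u=np.nonzero(top)
    P=np.float32([ray(c,a,b,84)[:2] for a,b in zip(u,v)]);print(" block rect",cv2.minAreaRect(P))
    br=(top&(g>g[top].mean()+1.5*g[top].std())).astype(np.uint8)
    k,l,s,ce=cv2.connectedComponentsWithStats(br)
    for i in range(1,k):
        mm=l==i
        if s[i,4]>8: print(" bright",s[i],ce[i].round(1),"z med",np.median(W[mm][:,2]).round(1),"W",np.median(W[mm],0).round(1),"ray90",ray(c,s[i,0]+s[i,2]/2-.5,s[i,1]+s[i,3]/2-.5,90).round(1))
    fl=blk&~br.astype(bool)&(abs(W[...,1]+200)<40);print(" block z med",np.median(W[fl][:,2]).round(1))
    for x,y,z in((482,152,100),(482,-175,90)):
        a,b=map(int,proj(c,np.array([x,y,z])));t=c["img"][max(0,b-24):b+24,a-32:a+32,::-1];tiles.append(cv2.resize(t,(400,300),interpolation=cv2.INTER_NEAREST));print("crop",a-32,b-24)
cv2.imwrite("pics/c0.png",np.vstack([np.hstack(tiles[:2]),np.hstack(tiles[2:])]))
```

```text
side gauge z> 114 72 uv 271.8 223.0 ray@ 120 [482.8 155.3 120. ] med [482.6 157.4 120.6] u rng 267 277 219 227
side gauge z> 80 207 uv 271.3 229.5 ray@ 98 [483.9 151.2  98. ] med [482.3 160.8 104. ] u rng 265 277 219 241
 block rect ((480.662841796875, -200.3026123046875), (80.95492553710938, 169.97894287109375), 3.304137945175171)
 bright [290 169  10   5  31] [294.3 171.1] z med 95.4 W [ 481.2 -178.6   95.4] ray90 [ 482.1 -188.5   90. ]
 block z med 87.8
crop 240 205
crop 261 148
top gauge z> 114 83 uv 197.5 218.7 ray@ 120 [486.2 152.9 120. ] med [485.6 152.2 120. ] u rng 193 202 214 223
top gauge z> 80 119 uv 198.9 219.2 ray@ 98 [486.4 152.7  98. ] med [485.5 149.4 118.6] u rng 193 205 212 226
 block rect ((483.589111328125, -205.4135284423828), (80.23641204833984, 141.6875457763672), 3.35915470123291)
 bright [350 209   6   6  25] [352.3 211.5] z med 86.3 W [ 506.4 -248.6   86.3] ray90 [ 507.2 -248.9   90. ]
 bright [319 215  13  14 124] [325.1 221.2] z med 93.4 W [ 481.9 -175.7   93.4] ray90 [ 481.  -176.1   90. ]
 bright [352 226   5   6  27] [353.9 228.4] z med 86.7 W [ 464.  -252.3   86.7] ray90 [ 462.7 -251.5   90. ]
 block z med 85.9
crop 167 196
crop 292 197
```

View pics/c0.png

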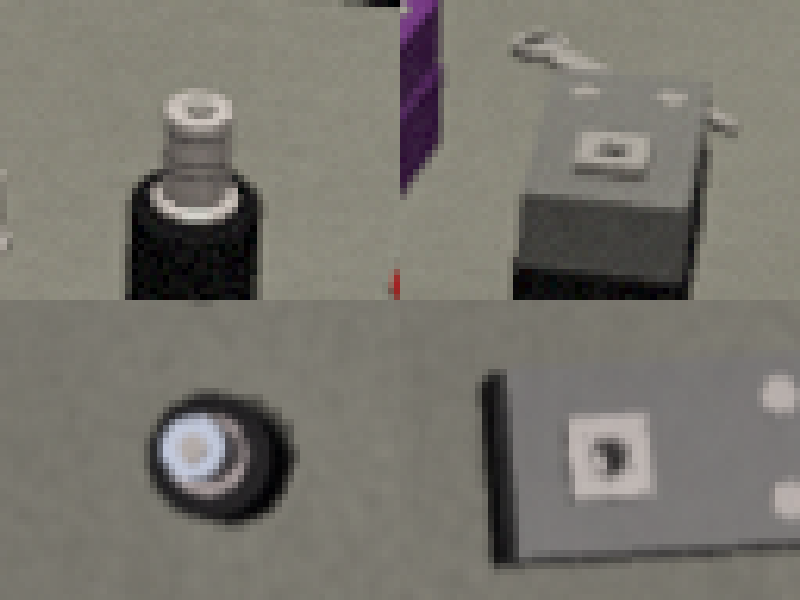

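The crops show the gauge sleeve top at about (201,105) in the upper-left tile and the insert rim at about (612,150) in the upper-right tile. In the top view the bore is at (609,456), in the lower-right tile. I'll move above the gauge and work out the remaining numbers in the meantime.

>>> servo_tool([
  [[0, 15.2, 37.5, 0, -0.0147], [0, 15.2, 37.5, 0, -0.0147], [0, 15.2, 37.5, 0, -0.0147], [0, 15.2, 37.5, 0, -0.0147], [0, 15.2, 37.5, 0, -0.0147], [0, 15.2, 37.5, 0, -0.0147], [0, 15.2, 37.5, 0, -0.0147], [0, 15.2, 37.5, 0, -0.0147], [0, 15.2, 37.5, 0, -0.0147], [0, 15.2, 37.5, 0, -0.0147], [0, 15.2, 37.5, 0, -0.0147], [0, 15.2, 37.5, 0, -0.0147], [0, 15.2, 37.5, 0, -0.0147], [0, 15.2, 37.5, 0, -0.0147], [0, 15.2, 37.5, 0, -0.0147], [0, 15.2, 37.5, 0, -0.0147], [0, 15.2, 37.5, 0, -0.0147], [0, 15.2, 37.5, 0, -0.0147], [0, 15.2, 37.5, 0, -0.0147], [0, 15.2, 37.5, 0, -0.0147]],
])

```text
t: 2.97
tool_pos: [484.8, 153.9, 231.6]
tcp_rot: [-0.0, 1.0, -0.001, 0.0]
ft_force: [-0.6, -1.1, 0.8]
grip_width: 0.999
grasp_force: 0.0
```

Run:
```python
from h import *
c=dict(np.load("side.npz"))
print("side gauge",ray(c,271.7,221.3,121),"side insert",ray(c,294.4,171.2,94))
c=dict(np.load("top.npz"))
print("top gauge",ray(c,197.5,218.7,120),"top insert",ray(c,325.1,221.3,94))
print(bot.observe())
```

```text
side gauge [484.19681984 149.27815508 121.        ] side insert [ 481.14434046 -179.46135265   94.        ]
top gauge [486.26447794 153.00875467 120.        ] top insert [ 481.2176674  -175.74875561   94.        ]
{'t': 2.9667, 'joint_positions': array([ 1.52344523e-01, -6.13702158e-02,  1.82508904e+00, -1.06673715e-04,
        1.37691624e+00,  1.72455270e+00]), 'joint_vel': array([ 0.85889265,  0.76263611, -0.717633  , -0.00586426, -0.0577904 ,
        1.03074527]), 'tau': array([ -2.15723522, -39.58327174, -34.82407808,   0.2967125 ,
         0.25705366,  -1.28992908]), 'tool_pos': array([484.82473463, 153.9228047 , 231.58799209]), 'tcp_rot': array([-2.12633472e-05,  9.99999642e-01, -6.95673962e-04,  4.81177448e-04]), 'ft_force': array([-0.61788777, -1.13075606,  0.80820059]), 'wrist_torque': array([ 0.01084066, -0.03708215, -0.02278292]), 'grasp_force': 0.0, 'grip_width': 0.9993517112849152}
```

>>> servo_tool([
  [[0, 0.4, -2.5, -30, 0], [0, 0, 0, -30, 0], [0, 0, 0, -30, 0], [0, 0, 0, -25, 0], [0, 0, 0, -15, 0], [0, 0, 0, -10, 0], [0, 0, 0, -4, 0], [0, 0, 0, 0, 0], [0, 0, 0, 0, 0]],
])

```text
t: 3.72
tool_pos: [485.7, 149.2, 88.4]
tcp_rot: [-0.0, 1.0, -0.001, 0.001]
ft_force: [0.6, 0.2, 0.5]
grip_width: 1.003
grasp_force: 0.0
```

>>> servo_tool([
  [[0, 0, 2.3, -2, 0], [0, 0, 0, 0, 0], [100, 0, 0, 0, 0], [140, 0, 0, 0, 0], [150, 0, 0, 0, 0], [160, 0, 0, 0, 0], [170, 0, 0, 0, 0], [180, 0, 0, 0, 0], [190, 0, 0, 0, 0], [220, 0, 0, 0, 0], [255, 0, 0, 0, 0], [255, 0, 0, 0, 0], [255, 0, 0, 0, 0], [255, 0, 0, 0, 0], [255, 0, 0, 0, 0]],
])

```text
t: 4.97
tool_pos: [484.9, 151.4, 85.5]
tcp_rot: [0.0, 1.0, -0.001, 0.0]
ft_force: [-1.3, -1.0, 5.9]
grip_width: 0.291
grasp_force: 58.8
```

Run:
```python
from h import *
o=bot.observe();print(o["ft_force"],o["wrist_torque"],o["tool_pos"],o["grip_width"],o["grasp_force"])
```

```text
[-1.29231308 -1.04502393  5.94301594] [-0.06912845  0.19836516 -0.0116682 ] [484.93926529 151.39846006  85.52375242] 0.29140363433312566 58.79668951034546
```

>>> servo_tool([
  [[255, 0, 0, 2, 0], [255, 0, 0, 5, 0], [255, 0, 0, 8, 0], [255, 0, 0, 12, 0], [255, 0, 0, 15, 0], [255, 0, 0, 18, 0], [255, 0, 0, 20, 0], [255, 0, 0, 20, 0], [255, 0, 0, 12, 0], [255, 0, 0, 6, 0], [255, 0, 0, 2, 0], [255, 0, 0, 0, 0], [255, 0, 0, 0, 0], [255, 0, 0, 0, 0]],
])

```text
t: 6.13
tool_pos: [484.0, 151.3, 203.9]
tcp_rot: [0.0, 1.0, -0.001, -0.001]
ft_force: [-0.1, -0.3, -1.8]
grip_width: 0.289
grasp_force: 58.9
```

Run:
```python
from h import *
o=bot.observe();print(o["ft_force"],o["wrist_torque"],o["tool_pos"],o["grip_width"],o["grasp_force"])
c=bot.camera("side");T=o["tool_pos"]
for t in("gauge_foot","gauge_under"):
    for r in bot.tip_of("side",t): print(t,r["confidence"],r["xy"][0]*512,r["xy"][1]*384)
print("exp foot",proj(c,T+[0,0,-77]),"under",proj(c,T+[0,0,-11]))
a,b=map(int,proj(c,T+[0,0,-40]));print(a-32,b-30)
np.savez("lift",W=cloud(c),**{k:c[k] for k in c})
cv2.imwrite("pics/l0.png",cv2.resize(c["img"][b-30:b+30,a-32:a+32,::-1],(640,600),interpolation=cv2.INTER_NEAREST))
```

```text
[-0.10207249 -0.30545453 -1.76697091] [-0.01778274  0.00067949  0.01161826] [483.95554395 151.25349622 203.88288997] 0.2887986500682367 58.86994957923889
gauge_foot 0.6 274.7904 218.91840000000002
gauge_foot 0.51 307.4048 274.71360000000004
gauge_foot 0.41 235.8784 257.7024
gauge_under 0.68 273.408 197.2992
gauge_under 0.57 235.2128 242.49599999999998
gauge_under 0.56 309.6064 250.7904
exp foot (np.float64(271.7178937043718), np.float64(219.7348610728124)) under (np.float64(272.71507025437757), np.float64(196.47354428874763))
240 176
```

View pics/l0.png

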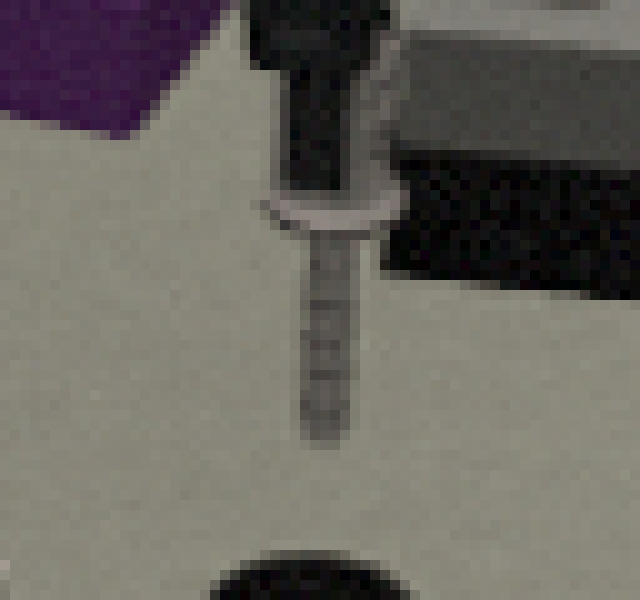

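The foot appears at crop (323,440), within 1 px of where the TCP predicts it, and the rod is vertical. The gauge is held straight and the side camera agrees with the arm. The bore is estimated at (481, -177.4).

>>> servo_tool([
  [[255, -0.2, -6, 0, 0], [255, -0.2, -14, 0, 0], [255, -0.3, -24, 0, 0], [255, -0.3, -32, 0, 0], [255, -0.3, -36, 0, 0], [255, -0.3, -36, 0, 0], [255, -0.3, -36, 0, 0], [255, -0.3, -36, 0, 0], [255, -0.3, -34, 0, 0], [255, -0.2, -28, 0, 0], [255, -0.1, -22, 0, 0], [255, -0.1, -14, 0, 0], [255, -0.1, -7, 0, 0], [255, 0, -3.7, 0, 0], [255, 0, 0, 0, 0], [255, 0, 0, 0, 0], [255, 0, 0, 0, 0], [255, 0, 0, 0, 0]],
])

```text
t: 7.78
tool_pos: [481.9, -176.3, 205.3]
tcp_rot: [-0.0, 1.0, 0.0, 0.0]
ft_force: [0.2, 0.2, -1.7]
grip_width: 0.289
grasp_force: 59.0
```

Run:
```python
from h import *
o=bot.observe();print(o["ft_force"],o["tool_pos"],o["tcp_rot"],o["grip_width"])
```

```text
[ 0.21222305  0.17433059 -1.72018647] [ 481.91734343 -176.25327298  205.30247823] [-1.13099601e-04  9.99999983e-01  1.48569332e-04  6.47765791e-06] 0.2887980073337759
```

>>> servo_tool([
  [[255, -0.5, -0.7, -5, 0], [255, 0, 0, -9, 0], [255, 0, 0, -8, 0], [255, 0, 0, -4, 0], [255, 0, 0, -1, 0], [255, 0, 0, 0, 0], [255, 0, 0, 0, 0]],
])

```text
t: 8.37
tool_pos: [481.3, -178.0, 178.3]
tcp_rot: [-0.0, 1.0, -0.001, -0.0]
ft_force: [0.8, -0.6, -0.5]
grip_width: 0.287
grasp_force: 59.0
```

Run:
```python
from h import *
Ts=[]
for i in range(4):
    o=bot.observe();Ts.append(o["tool_pos"]);c=bot.camera("side")
print(np.array(Ts).round(1));T=np.mean(Ts,0)
for t in("gauge_foot","block_top"):
    for r in bot.tip_of("side",t): print(t,r["confidence"],r["xy"][0]*512,r["xy"][1]*384)
print("exp foot",proj(c,T+[0,0,-77]),"bore",proj(c,np.array([481.,-177.4,94])))
a,b=map(int,proj(c,T+[0,0,-70]));print(a-32,b-24)
cv2.imwrite("pics/a0.png",cv2.resize(c["img"][b-24:b+24,a-32:a+32,::-1],(800,600),interpolation=cv2.INTER_NEAREST))
```

```text
[[ 481.3 -178.   178.3]
 [ 481.5 -178.1  178.6]
 [ 481.5 -178.2  178.7]
 [ 481.6 -178.2  178.8]]
gauge_foot 0.59 236.1856 259.8144
gauge_foot 0.48 297.1136 169.8048
block_top 0.82 293.7856 171.6864
exp foot (np.float64(294.36802178594434), np.float64(169.17183289546344)) bore (np.float64(294.33514120489974), np.float64(171.5090621288976))
262 143
```

View pics/a0.png

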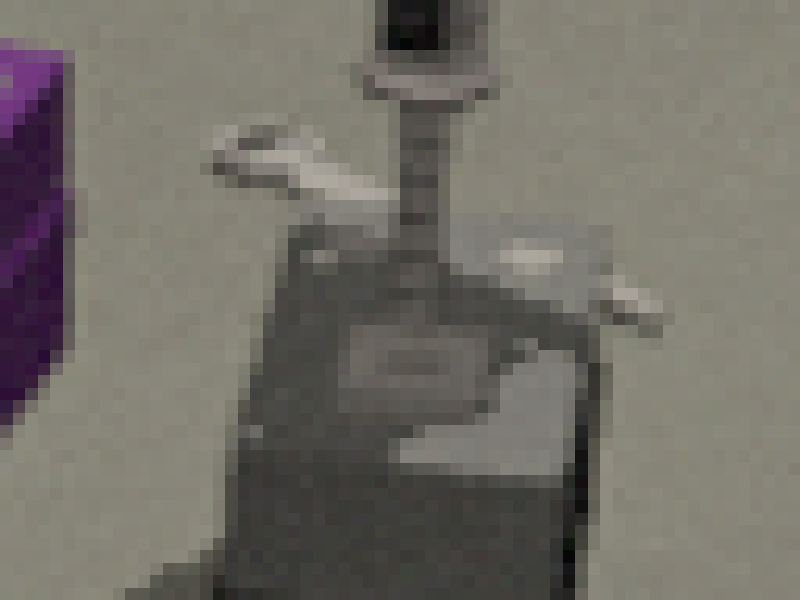

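The rod extrapolates to column about 418, and the bore and insert centre is at (417,365). The x alignment is within about 1 mm. I'll nudge it slightly and start down gently.

>>> servo_tool([
  [[255, 0.2, 0.6, -1, 0], [255, 0, 0, -1, 0], [255, 0, 0, -1, 0], [255, 0, 0, -1, 0], [255, 0, 0, -1, 0], [255, 0, 0, -1, 0], [255, 0, 0, 0, 0]],
])

```text
t: 9.25
tool_pos: [481.3, -177.3, 172.0]
tcp_rot: [-0.0, 1.0, -0.001, -0.0]
ft_force: [0.3, 0.5, -1.6]
grip_width: 0.29
grasp_force: 59.0
```

>>> servo_tool([
  [[255, 0, 0, -0.7, 0], [255, 0, 0, -0.7, 0], [255, 0, 0, -0.6, 0]],
])

```text
t: 9.5
tool_pos: [481.5, -177.4, 170.3]
tcp_rot: [0.0, 1.0, -0.001, 0.0]
ft_force: [0.1, 0.2, 0.1]
grip_width: 0.288
grasp_force: 59.0
```

>>> servo_tool([
  [[255, 0, 0, -0.7, 0], [255, 0, 0, -0.7, 0], [255, 0, 0, -0.6, 0]],
])

```text
t: 9.75
tool_pos: [481.5, -177.4, 168.2]
tcp_rot: [-0.0, 1.0, -0.001, -0.0]
ft_force: [0.4, 0.3, -2.1]
grip_width: 0.29
grasp_force: 59.0
```

>>> servo_tool([
  [[255, 0, 0, -0.5, 0], [255, 0, 0, -0.5, 0], [255, 0, 0, -0.5, 0]],
])

```text
t: 10.0
tool_pos: [481.5, -177.4, 166.8]
tcp_rot: [0.0, 1.0, -0.001, 0.0]
ft_force: [-0.2, -0.2, -1.1]
grip_width: 0.289
grasp_force: 59.1
```

>>> servo_tool([
  [[255, 0, 0, -0.5, 0], [255, 0, 0, -0.5, 0], [255, 0, 0, -0.5, 0]],
])

```text
t: 10.25
tool_pos: [481.4, -177.4, 165.2]
tcp_rot: [0.0, 1.0, -0.001, -0.0]
ft_force: [0.6, -0.3, -1.8]
grip_width: 0.288
grasp_force: 59.1
```

Run:
```python
from h import *
F=[];T=[]
for i in range(5):
    o=bot.observe();F.append(o["ft_force"]);T.append(o["tool_pos"]);c=bot.camera("side")
print(np.mean(F,0),np.std(F,0),np.mean(T,0),np.mean(o["wrist_torque"],0))
a,b=294,165;print(a-32,b-24)
cv2.imwrite("pics/b0.png",cv2.resize(c["img"][b-24:b+24,a-32:a+32,::-1],(800,600),interpolation=cv2.INTER_NEAREST))
```

```text
[ 0.07529052 -0.27840547 -1.66698918] [0.35978726 0.367975   0.25818343] [ 481.41580869 -177.40294756  165.1996462 ] 0.016083058980119035
262 141
```

View pics/b0.png

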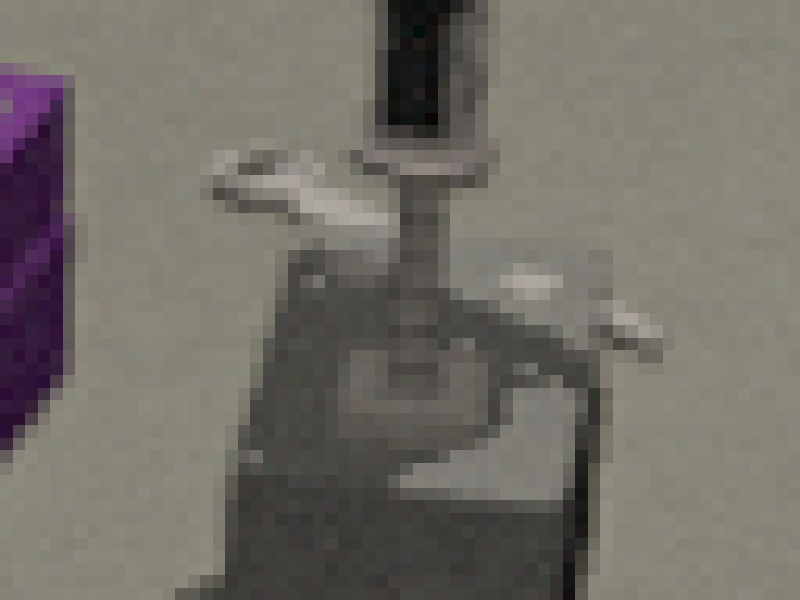

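The rod at column 418 enters the middle of the bore (418,375), with no contact force. Continue down.

>>> servo_tool([
  [[255, 0, 0, -0.6, 0], [255, 0, 0, -0.6, 0], [255, 0, 0, -0.6, 0], [255, 0, 0, -0.6, 0]],
])

```text
t: 10.83
tool_pos: [481.5, -177.4, 162.9]
tcp_rot: [0.0, 1.0, -0.001, -0.0]
ft_force: [-1.0, -0.4, -0.7]
grip_width: 0.288
grasp_force: 59.0
```

>>> servo_tool([
  [[255, 0, 0, -0.6, 0], [255, 0, 0, -0.6, 0], [255, 0, 0, -0.6, 0], [255, 0, 0, -0.6, 0]],
])

```text
t: 11.17
tool_pos: [481.5, -177.4, 160.4]
tcp_rot: [0.0, 1.0, -0.001, -0.0]
ft_force: [0.3, -0.0, -1.2]
grip_width: 0.289
grasp_force: 59.0
```

>>> servo_tool([
  [[255, 0, 0, -0.8, 0], [255, 0, 0, -0.8, 0], [255, 0, 0, -0.8, 0], [255, 0, 0, -0.8, 0]],
])

```text
t: 11.5
tool_pos: [481.5, -177.4, 157.2]
tcp_rot: [0.0, 1.0, -0.001, -0.0]
ft_force: [-0.3, -0.5, -1.2]
grip_width: 0.288
grasp_force: 59.0
```

>>> servo_tool([
  [[255, 0, 0, -1.2, 0], [255, 0, 0, -1.2, 0], [255, 0, 0, -1.2, 0], [255, 0, 0, -1.2, 0], [255, 0, 0, -1.2, 0], [255, 0, 0, -1.2, 0], [255, 0, 0, -1.2, 0]],
])

```text
t: 12.08
tool_pos: [481.5, -177.4, 148.8]
tcp_rot: [-0.0, 1.0, -0.001, -0.0]
ft_force: [-0.4, -0.7, -0.3]
grip_width: 0.288
grasp_force: 59.0
```

>>> servo_tool([
  [[255, 0, 0, -1.2, 0], [255, 0, 0, -1.2, 0], [255, 0, 0, -1.2, 0], [255, 0, 0, -1.2, 0], [255, 0, 0, -1.2, 0], [255, 0, 0, -1.2, 0], [255, 0, 0, -1.2, 0]],
])

```text
t: 12.67
tool_pos: [481.5, -177.4, 140.4]
tcp_rot: [0.0, 1.0, -0.001, -0.0]
ft_force: [-1.9, -0.5, -1.1]
grip_width: 0.29
grasp_force: 59.0
```

>>> servo_tool([
  [[255, 0, 0, -1.0, 0], [255, 0, 0, -1.0, 0], [255, 0, 0, -1.0, 0], [255, 0, 0, -1.0, 0], [255, 0, 0, -1.0, 0], [255, 0, 0, -1.0, 0], [255, 0, 0, -0.8, 0]],
])

```text
t: 13.25
tool_pos: [481.5, -177.4, 133.6]
tcp_rot: [-0.0, 1.0, -0.001, -0.0]
ft_force: [-2.1, -0.5, -1.2]
grip_width: 0.286
grasp_force: 59.0
```

>>> servo_tool([
  [[255, -0.3, 0, -0.4, 0], [255, 0, 0, -0.4, 0], [255, 0, 0, -0.4, 0], [255, 0, 0, -0.4, 0], [255, 0, 0, -0.4, 0], [255, 0, 0, -0.4, 0], [255, 0, 0, -0.4, 0], [255, 0, 0, -0.4, 0], [255, 0, 0, -0.4, 0], [255, 0, 0, -0.4, 0]],
])

```text
t: 14.08
tool_pos: [481.2, -177.4, 129.6]
tcp_rot: [-0.0, 1.0, -0.001, 0.0]
ft_force: [-1.1, -0.2, -0.7]
grip_width: 0.291
grasp_force: 58.9
```

>>> servo_tool([
  [[255, 0, 0, -0.4, 0], [255, 0, 0, -0.4, 0], [255, 0, 0, -0.4, 0], [255, 0, 0, -0.4, 0], [255, 0, 0, -0.4, 0], [255, 0, 0, -0.4, 0], [255, 0, 0, -0.4, 0], [255, 0, 0, -0.4, 0], [255, 0, 0, -0.4, 0], [255, 0, 0, -0.4, 0]],
])

```text
t: 14.92
tool_pos: [481.2, -177.4, 125.7]
tcp_rot: [-0.0, 1.0, -0.001, 0.0]
ft_force: [-0.2, -0.7, -2.2]
grip_width: 0.285
grasp_force: 58.9
```

>>> servo_tool([
  [[255, 0, 0, -0.4, 0], [255, 0, 0, -0.4, 0], [255, 0, 0, -0.4, 0], [255, 0, 0, -0.4, 0], [255, 0, 0, -0.4, 0], [255, 0, 0, -0.4, 0], [255, 0, 0, -0.4, 0], [255, 0, 0, -0.4, 0], [255, 0, 0, -0.4, 0], [255, 0, 0, -0.4, 0]],
])

```text
t: 15.75
tool_pos: [481.2, -177.4, 121.7]
tcp_rot: [-0.0, 1.0, -0.001, 0.0]
ft_force: [-0.1, 0.2, -1.8]
grip_width: 0.285
grasp_force: 58.9
```

>>> servo_tool([
  [[255, 0, 0, -0.4, 0], [255, 0, 0, -0.4, 0], [255, 0, 0, -0.4, 0], [255, 0, 0, -0.4, 0], [255, 0, 0, -0.4, 0], [255, 0, 0, -0.4, 0]],
])

```text
t: 16.25
tool_pos: [481.2, -177.4, 119.2]
tcp_rot: [-0.0, 1.0, -0.001, -0.0]
ft_force: [-0.3, -0.0, -1.4]
grip_width: 0.286
grasp_force: 58.9
```

>>> servo_tool([
  [[255, 0, 0, -0.4, 0], [255, 0, 0, -0.4, 0], [255, 0, 0, -0.4, 0], [255, 0, 0, -0.4, 0], [255, 0, 0, -0.4, 0], [255, 0, 0, -0.4, 0]],
])

```text
t: 16.75
tool_pos: [481.5, -177.5, 117.8]
tcp_rot: [0.0, 1.0, -0.001, 0.0]
ft_force: [-2.3, 1.4, 7.5]
grip_width: 0.286
grasp_force: 59.6
```

>>> servo_tool([
  [[255, 0, 0, -0.4, 0], [255, 0, 0, -0.4, 0], [255, 0, 0, -0.4, 0], [255, 0, 0, -0.4, 0], [255, 0, 0, -0.4, 0], [255, 0, 0, -0.4, 0]],
])

```text
t: 17.25
tool_pos: [481.5, -177.5, 115.6]
tcp_rot: [0.0, 1.0, -0.001, 0.0]
ft_force: [-4.1, 1.2, 7.4]
grip_width: 0.285
grasp_force: 59.6
```

It bottomed at TCP z of about 118.3, and the sleeve is now sliding at about 8 N. Continue slowly.

>>> servo_tool([
  [[255, 0, 0, -0.4, 0], [255, 0, 0, -0.4, 0], [255, 0, 0, -0.4, 0], [255, 0, 0, -0.4, 0], [255, 0, 0, -0.4, 0], [255, 0, 0, -0.4, 0]],
])

```text
t: 17.75
tool_pos: [481.5, -177.5, 113.2]
tcp_rot: [0.0, 1.0, -0.001, 0.0]
ft_force: [-2.9, 1.8, 7.7]
grip_width: 0.289
grasp_force: 59.6
```

>>> servo_tool([
  [[255, 0, 0, -0.4, 0], [255, 0, 0, -0.4, 0], [255, 0, 0, -0.4, 0], [255, 0, 0, -0.4, 0]],
])

```text
t: 18.08
tool_pos: [481.5, -177.5, 111.6]
tcp_rot: [0.0, 1.0, -0.001, 0.0]
ft_force: [-2.8, 1.6, 7.6]
grip_width: 0.286
grasp_force: 59.6
```

>>> servo_tool([
  [[255, 0, 0, -0.4, 0], [255, 0, 0, -0.4, 0], [255, 0, 0, -0.4, 0]],
])

```text
t: 18.33
tool_pos: [481.5, -177.5, 110.4]
tcp_rot: [0.0, 1.0, -0.001, 0.0]
ft_force: [-3.7, 0.9, 6.5]
grip_width: 0.289
grasp_force: 59.6
```

>>> servo_tool([
  [[255, 0, 0, -0.4, 0], [255, 0, 0, -0.4, 0]],
])

```text
t: 18.5
tool_pos: [481.5, -177.5, 109.6]
tcp_rot: [0.0, 1.0, -0.001, 0.0]
ft_force: [-3.6, 1.3, 6.7]
grip_width: 0.287
grasp_force: 59.6
```

>>> servo_tool([
  [[255, 0, 0, -0.4, 0], [255, 0, 0, -0.4, 0], [255, 0, 0, -0.4, 0]],
])

```text
t: 18.75
tool_pos: [481.5, -177.5, 108.4]
tcp_rot: [0.0, 1.0, -0.001, 0.0]
ft_force: [-2.7, 1.3, 6.6]
grip_width: 0.286
grasp_force: 59.6
```

>>> servo_tool([
  [[255, 0, 0, -0.4, 0], [255, 0, 0, -0.4, 0]],
])

```text
t: 18.92
tool_pos: [481.5, -177.5, 107.6]
tcp_rot: [0.0, 1.0, -0.001, 0.0]
ft_force: [-3.3, 0.4, 7.2]
grip_width: 0.289
grasp_force: 59.6
```

>>> servo_tool([
  [[255, 0, 0, -0.4, 0], [255, 0, 0, -0.4, 0]],
])

```text
t: 19.08
tool_pos: [481.5, -177.6, 106.8]
tcp_rot: [0.0, 1.0, -0.001, 0.0]
ft_force: [-3.3, 1.1, 6.5]
grip_width: 0.287
grasp_force: 59.6
```

>>> servo_tool([
  [[255, 0, 0, -0.4, 0], [255, 0, 0, -0.4, 0]],
])

```text
t: 19.25
tool_pos: [481.5, -177.5, 106.0]
tcp_rot: [0.0, 1.0, -0.001, 0.0]
ft_force: [-2.9, 0.8, 7.9]
grip_width: 0.286
grasp_force: 59.6
```

>>> servo_tool([
  [[255, 0, 0, -0.4, 0], [255, 0, 0, -0.4, 0]],
])

```text
t: 19.42
tool_pos: [481.5, -177.5, 105.2]
tcp_rot: [0.0, 1.0, -0.001, 0.0]
ft_force: [-3.1, 1.4, 7.2]
grip_width: 0.286
grasp_force: 59.6
```

>>> servo_tool([
  [[255, 0, 0, -0.4, 0], [255, 0, 0, -0.4, 0]],
])

```text
t: 19.58
tool_pos: [481.5, -177.5, 104.4]
tcp_rot: [0.0, 1.0, -0.001, 0.0]
ft_force: [-3.8, 0.7, 6.6]
grip_width: 0.287
grasp_force: 59.6
```

>>> servo_tool([
  [[255, 0, 0, -0.4, 0], [255, 0, 0, -0.4, 0]],
])

```text
t: 19.75
tool_pos: [481.5, -177.6, 103.9]
tcp_rot: [0.0, 1.0, -0.001, 0.0]
ft_force: [-5.2, 2.1, 12.7]
grip_width: 0.288
grasp_force: 60.1
```

>>> servo_tool([
  [[255, 0, 0, -0.2, 0], [255, 0, 0, 0, 0]],
])

```text
t: 19.92
tool_pos: [481.5, -177.5, 103.9]
tcp_rot: [0.0, 1.0, -0.001, 0.0]
ft_force: [-4.5, 2.3, 10.5]
grip_width: 0.289
grasp_force: 60.1
```

>>> servo_tool([
  [[255, 0, 0, -0.3, 0], [255, 0, 0, -0.3, 0]],
])

```text
t: 20.08
tool_pos: [481.6, -177.6, 103.9]
tcp_rot: [0.0, 1.0, -0.001, 0.0]
ft_force: [-8.3, 3.2, 17.2]
grip_width: 0.286
grasp_force: 60.7
```

>>> servo_tool([
  [[255, 0, 0, 0.2, 0], [255, 0, 0, 0.2, 0], [180, 0, 0, 0, 0], [170, 0, 0, 0, 0], [150, 0, 0, 0, 0], [120, 0, 0, 0, 0], [60, 0, 0, 0, 0], [0, 0, 0, 0, 0], [0, 0, 0, 0, 0], [0, 0, 0, 0, 0], [0, 0, 0, 0, 0]],
])

```text
t: 21.0
tool_pos: [481.2, -177.4, 102.0]
tcp_rot: [-0.0, 1.0, -0.001, -0.0]
ft_force: [0.0, 0.2, -0.0]
grip_width: 0.993
grasp_force: 0.0
```

>>> servo_tool([
  [[0, 0, 0, 3, 0], [0, 0, 0, 8, 0], [0, 0, 0, 15, 0], [0, 0, 0, 20, 0], [0, 0, 0, 25, 0], [0, 0, 0, 30, 0], [0, 0, 0, 30, 0], [0, -5, 20, 10, 0], [0, -10, 35, 0, 0], [0, -10, 35, 0, 0], [0, -10, 35, 0, 0], [0, -5, 20, 0, 0], [0, 0, 5, 0, 0], [0, 0, 0, 0, 0], [0, 0, 0, 0, 0]],
])

```text
t: 22.25
tool_pos: [441.7, -27.9, 243.8]
tcp_rot: [0.0, 1.0, -0.0, 0.001]
ft_force: [-0.2, -0.6, -1.1]
grip_width: 1.0
grasp_force: 0.0
```

Run:
```python
from h import *
tiles=[]
for n in("side","top"):
    c=bot.camera(n);W=cloud(c)
    m=(np.hypot(W[...,0]-481,W[...,1]+177)<30)&(W[...,2]>80)
    print(n,np.percentile(W[m][:,2],[5,50,90,99]).round(1))
    a,b=map(int,proj(c,np.array([481,-177,110])))
    tiles.append(cv2.resize(c["img"][b-30:b+30,a-20:a+20,::-1],(400,600),interpolation=cv2.INTER_NEAREST))
cv2.imwrite("pics/d0.png",np.hstack(tiles));print(bot.observe()["t"],bot.observe()["ft_force"])
```

```text
side [ 86.2 103.2 140.3 156.4]
top [ 82.8  89.3 140.  155.9]
22.35 [ 0.58759836 -0.33984563 -0.22492532]
```

View pics/d0.png

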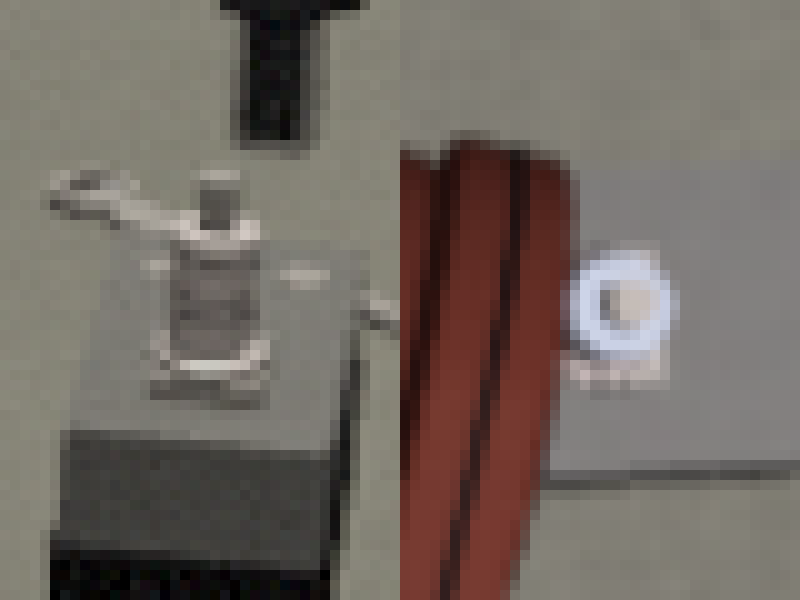

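The gauge stands upright by itself. The flange sits flush on the insert at about (210,360) and the rod top shows at (218,185), with the gripper well clear.

```bash
python3 -c "
from cell import bot
print(bot.close_job())"
```

```text
the job is handed in; nothing more can be done
None
```

The gauge stands by itself in the grey block's bore, rod bottomed and sleeve seated on the insert's rim after about 14 mm of slide, with the highest measured push 17 N; I handed the job in at about 22 s and no verdict came back.

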